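# Try the wooden grips on the pan tangs

### The job

A wooden grip has been started on the bare steel tang of each of the two blue pans, but one of the grips belongs to another pan and will jam. Try both by pushing each grip along its tang towards the pan as far as it will go, without forcing it: leave the one that goes fully home against the pan's collar where it is, and pull the one that jams off its tang and lay it in the light wooden tray. Leave everything else standing where it is.

Things in the scene. Friction and masses are not known exactly. Their poses are not given: they have to be found in the camera images.
- pan_1: Blue cast-iron pan, 200 mm across, 44 mm high, firm (cannot be pushed away), left or right. Origin: on the worktop under the collar face that stops a grip; z up, x points to the pan's centre, 118 mm on. Its bare steel tang (level round rod, 16 mm thick) points along -x, axis 20 mm above the worktop, from the collar (x = 0) to its free tip (x = -110 mm). grip_1 starts 20 to 35 mm on it.
- pan_2: The other pan, exactly like pan_1, with grip_2 started 20 to 35 mm on its tang.
- pan_1_collar (a point): Centre of the flat collar face (34 mm across) on pan_1 that stops a grip that is fully home, on the tang's axis, 20 mm above the worktop. Axes as the pan's.
- pan_2_collar (a point): The same point on pan_2.
- grip_1: Octagonal dark wooden grip, black ferrule at its mouth, 130 mm long, 40 mm across flats, about 110 g, lying loose on the worktop with the tang some way into its bore. Origin: centre of its underside, half way along; z up, x points to the mouth (towards the pan); axis 20 mm above the origin, mouth at x = +65 mm, solid flat rear end at x = -65 mm (push here with closed fingers along the pan's +x).
- grip_2: The other grip, outwardly exactly like grip_1.
- grip_1_mouth (a point): Centre of the mouth of grip_1, on its axis. The bore is 21 mm across (2.5 mm play all round the tang) and slides freely. In one of the grips it is 115 mm deep and the mouth meets the collar; in the other it narrows to 10 mm, so that it stops hard with the tang 55 mm in, the mouth 55 mm short of the collar. Which is which shows only when they are pushed.
- grip_2_mouth (a point): Centre of the mouth of grip_2, on its axis.
- grip_1_mid (a point): Middle of grip_1 on its axis, 20 mm above its underside, 65 mm from either end; a good place to pinch it from above across its 40 mm flats.
- grip_2_mid (a point): The same point on grip_2.
- tray: Empty light wooden tray fixed on the worktop, left or right of the pans, open on top: 240 mm along its x, 170 mm along its y, 40 mm high, walls and floor 6 mm. Origin: centre of its underside.
- bowl: Bystander: blue bowl, 144 mm across, 65 mm high, on the other side from the tray. Origin: centre of its underside.
- salt_jar: Bystander: white jar with a wooden lid, 62 mm across, 75 mm high, between the pans. Origin: centre of its underside.
- mill_dark: Bystander: black pepper mill, 58 mm across, 196 mm high, beyond the tray or the bowl. Origin: centre of its underside.
- oil_bottle: Bystander: amber oil bottle with a spout, 62 mm across, 240 mm high, beyond the tray or the bowl. Origin: centre of its underside.
- spoon: Bystander: wooden spoon, 200 mm long, lying between the two grips. x runs along it.
Not all that is in view belongs to the job. What is shaped like the grip_2 but orange is not meant. What is shaped like the grip_1 but red is not meant.

How it is judged:
By the outcome, as a careful person would: the job done as asked, in the order asked, and still so for the second after the job is handed in, with the robot touching nothing.
It also fails if it takes over 61 s, if anything falls off the work surface, if the arm or the gripper's body presses on something with over 40 N, if the wrist force passes 120 N, or if a joint passes its speed limit or range.

### The arm

A 6-joint arm with a two-finger parallel gripper is mounted at the origin on the work surface. World frame = base frame: x ahead of the robot, y to its left, z up, the work surface at z = 0. Lengths are in m, angles in degrees, forces in N, time in s.
With the tool pointing down it reaches from about 0.375 to 0.9 m from the base axis. Payload 3.1 kg.
Tool frame: the origin (TCP) lies on the centre line of the jaws, within the pads' length; the fingertips stand 19 mm ahead of it and the grasp point (between the pads) is the TCP (tips_ahead is the distance from the TCP to the fingertips, in m); z points along the fingers, y is the line along which they close (so a half turn about z gives the same grasp; the last joint's range is limited). The gripper opens to 87 mm and grips with 3 to 60 N. Pads are 19 mm wide; open, the fingers measure 117 mm over their backs; the gripper's body (75 mm by 190 mm) begins 51 mm behind the grasp point.
Start: joints at [62.309, 30.224, 82.088, -0, 67.689, -10.227], TCP at [0.188, 0.596, 0.242] pointing down, gripper open.
Joint ranges: [-176.69, 176.69], [-43.24, 126.21], [12.49, 139.97], [-82, 262], [0, 151.66], [-163.58, 163.58]. Speed limits (degrees/s): [159.86, 159.86, 180, 180, 180, 180].

### API

Orientations are given as a 3x3 rotation matrix whose columns are the frame's x, y, z axes.
In Python, from rig import read_state, capture, hand_in, trace, landmark_of, tips_ahead gives the robot as it stands.
- The arm moves only by the shell command python3 -m jog 'ROWS'. ROWS is JSON, a list of rows, each an object of numbers: "tx", "ty", "tz": the shift along the tool's x, y, z in cm; "roll": the turn about the tool's z in rad; "jaw": the opening, from 0 (shut) to 1 (fully open). A call has 1 to 8 rows; each row shifts and turns the commanded pose from where the row before left it, along the tool's axes as they then stand; what a row does not reach is not made up. A row lasts 1/10 s, in which the tool goes at most 50 mm and 8.59 degrees, less where a joint would pass 70% of its speed; a pose out of reach is approached as far as the arm can. A call with a gripper value outside its range is refused whole. The fingers move at their own pace and stop on an object; the grip force is fixed at half the most. Time passes only in rows, so rows that do not move let the fingers close. It gives the time, the measured TCP pose, the force, the opening and the grip force at its end, in the units of the state.
- read_state(): the state, without advancing time (a new reading comes with each control period).
- capture(name): name is "scene" or "top"; returns a dict with "img" (400x640x3 uint8, red, green, blue), "vertical_fov" (degrees; the focal length in pixels is half the picture's height over the tangent of half this angle, whatever the lens; pixels are square), "cx", "cy" (the principal point, pixels), "k1" (the pictures are not rectified: a ray, as slopes to the right and down, at radius r is drawn at 1 + k1 r^2 times it, then the intrinsics apply), "cam_to_world" (4x4, takes a point from camera to world coordinates). Camera axes: x right, y up, looking along -z (the intrinsics and any distortion apply to the point x, -y, -z); pixel columns grow to the right and rows downward; lengths in m; the calibration is good to about 2 mm. A picture is of the moment at which its call begins. There is no depth.
- hand_in(): hands the job in; it is judged then, once.
Trained networks look in the newest picture that a camera, given by its name, has taken for a name from the list of things; names that differ only in an ending like _2 or _b are one class to them, and where a whole thing is asked for, a point or a joint stands for the part that bears it (a point fixed in the world has none). Each returns a list of dicts, best first, with "p" (0 to 1); they miss things now and then, are a little off and sometimes report something else, mostly with a low value. They report only what shows in the picture. A call takes as long as a camera call. They do not tell look-alikes from the thing itself.
- trace(camera, thing): "pixels" (400x640 bool, what is visible of it) and "bbox" ([left, top, width, height] in pixels, round what is visible of it).
- landmark_of(camera, thing): "point" ([row, column] in pixels: a listed point, or the origin of a listed thing).
The state is a dict: "time_s": time; "joint_positions": joint angles; "qvel": joint speeds; "tau": joint torques, N m; "position": TCP position; "tcp_rot": TCP orientation; "force": force on the tool from outside, world axes, zero at the start; "moment": the same for the moment, N m; "opening": opening from 0.0 (shut) to 1.0 (fully open); "grasp_force": force on a finger pad.
Only numpy, scipy, OpenCV 4.12 (cv2) and the standard library are available. Lean on these libraries where they do the work, as an engineer would, in place of code of your own. Each camera call takes 0.05 s, during which the arm holds its last target. There are 200 camera calls.

## Working session

There is one attempt and no reset: what is moved stays moved. The work goes in short steps, Python scripts to look and compute and a shell command to move; the robot and the scene stay as the last step left them, time stands still between calls to the robot, and variables do not carry over. Pictures are saved under pics/ and viewed, at most 10 in all, crops included, and the job is handed in when it is done.

```bash
ls; mkdir -p pics; cat > h.py <<'E'
import numpy as np, cv2
from rig import *
def ray(c,row,col):
    f=200/np.tan(np.radians(c["vertical_fov"]/2)); 
    d=np.array([(col-c["cx"])/f,(row-c["cy"])/f]); u=d.copy()
    for _ in range(20): u=d/(1+c["k1"]*(u@u))
    M=np.array(c["cam_to_world"]); return M[:3,3],M[:3,:3]@np.array([u[0],-u[1],-1])
def atz(c,rc,z):
    o,d=ray(c,*rc); return o+d*(z-o[2])/d[2]
def tri(c1,p1,c2,p2):
    A=[];b=[]
    for c,p in((c1,p1),(c2,p2)):
        o,d=ray(c,*p); d/=np.linalg.norm(d); P=np.eye(3)-np.outer(d,d); A.append(P); b.append(P@o)
    return np.linalg.lstsq(np.vstack(A),np.hstack(b),rcond=None)[0]
E
python3 - <<'E'
from h import *
ims=[]
np.set_printoptions(precision=3,suppress=True)
C={}
for n in("scene","top"):
    c=C[n]=capture(n); cv2.imwrite(f"pics/{n}0.png",c["img"][:,:,::-1]); print(n,c["vertical_fov"],c["k1"],np.array(c["cam_to_world"])[:3])
for t in("grip_1_mouth","grip_1_mid","pan_1_collar","grip_1","tray","bowl","salt_jar","mill_dark","oil_bottle","spoon"):
    for n in C:
        for r in landmark_of(n,t)[:5]: print(t,n,round(r["p"],2),np.round(r["point"],1),atz(C[n],r["point"],0.02 if "_m" in t or "collar" in t else 0)[:2])
s=read_state();print(s["time_s"],tips_ahead)
print(np.array(s["tcp_rot"]))
E
```

```text
pics
scene 46.95695836290294 -0.010294830478425113 [[-0.685 -0.619  0.385  1.058]
 [ 0.729 -0.575  0.371  0.553]
 [-0.008  0.534  0.845  1.27 ]]
top 52.47386135657082 0.019147188443196208 [[-0.153  0.963 -0.222  0.28 ]
 [-0.988 -0.149  0.033  0.019]
 [-0.001  0.224  0.975  1.064]]
grip_1_mouth scene 0.84 [202.  248.8] [ 0.636 -0.177]
grip_1_mouth scene 0.68 [131.8 299.3] [ 0.312 -0.268]
grip_1_mouth scene 0.31 [279.7 303.9] [0.708 0.142]
grip_1_mouth top 0.92 [263.6 427.4] [ 0.313 -0.256]
grip_1_mouth top 0.58 [143.  366.4] [ 0.658 -0.16 ]
grip_1_mid scene 0.93 [127.6 314.3] [ 0.261 -0.242]
grip_1_mid scene 0.73 [190.  259.7] [ 0.58  -0.186]
grip_1_mid top 0.88 [289.3 431.3] [ 0.249 -0.252]
grip_1_mid top 0.58 [168.8 378. ] [ 0.581 -0.178]
pan_1_collar scene 0.15 [225.1 232.6] [ 0.729 -0.15 ]
pan_1_collar top 0.68 [117.9 361.8] [ 0.732 -0.16 ]
grip_1 scene 0.98 [126.5 313.1] [ 0.247 -0.262]
grip_1 scene 0.92 [164.  312.4] [ 0.374 -0.144]
grip_1 scene 0.8 [253.8 339.8] [0.566 0.156]
grip_1 scene 0.79 [209.6 400.7] [0.313 0.194]
grip_1 scene 0.76 [191.7 259. ] [ 0.579 -0.195]
grip_1 to
[... 578 characters left out ...]
t_jar scene 0.27 [332.  365.7] [0.697 0.371]
salt_jar top 0.67 [149.6 308.8] [ 0.67  -0.002]
salt_jar top 0.55 [120.1 362.9] [ 0.734 -0.166]
salt_jar top 0.43 [191.7 249.5] [0.576 0.174]
mill_dark scene 0.92 [191.4 194.8] [ 0.724 -0.353]
mill_dark scene 0.66 [145.8 236.8] [ 0.498 -0.398]
mill_dark scene 0.55 [245.2 278.8] [ 0.673 -0.002]
mill_dark top 0.84 [112.5 432.6] [ 0.726 -0.364]
oil_bottle scene 0.61 [330.1 367.4] [0.69  0.371]
oil_bottle top 0.62 [162.6 170.8] [0.691 0.377]
spoon scene 0.67 [207.9 326. ] [0.473 0.012]
spoon top 0.83 [222.8 316.2] [0.464 0.008]
spoon top 0.34 [242.1 170.8] [0.472 0.393]
1.1 0.019
[[-0.954  0.3   -0.   ]
 [ 0.3    0.954  0.   ]
 [ 0.     0.    -1.   ]]
```

View pics/scene0.png

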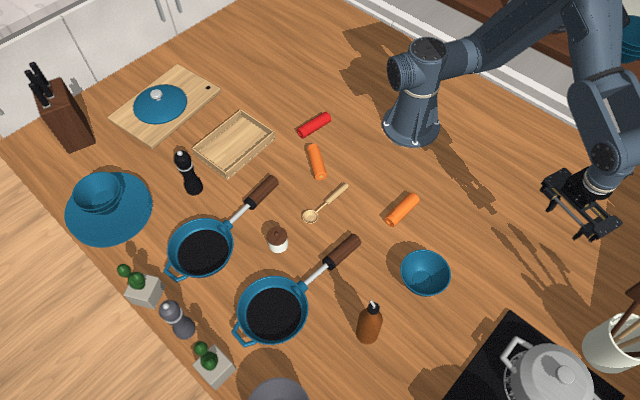

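View pics/top0.png

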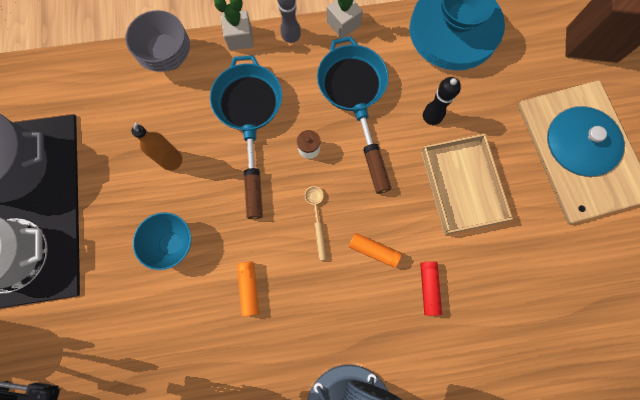

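```bash
cat >> h.py <<'E'
from scipy.optimize import minimize
def proj(c,P):
    M=np.array(c["cam_to_world"]); q=(P-M[:3,3])@M[:3,:3]; u=np.c_[q[:,0],-q[:,1]]/-q[:,2:]
    f=200/np.tan(np.radians(c["vertical_fov"]/2)); u=u*(1+c["k1"]*(u**2).sum(1,keepdims=True))
    return u*f+[c["cx"],c["cy"]]
a=np.radians(22.5+45*np.arange(8)); R=.02/np.cos(np.pi/8)
PR=np.array([[x,R*np.cos(t),R*np.sin(t)] for x in(-.065,.065) for t in a])
def pose(p):
    c,s=np.cos(p[3]),np.sin(p[3]); return PR@np.array([[c,s,0],[-s,c,0],[0,0,1]])+p[:3]
def sil(c,P):
    S=4; m=np.zeros((400*S,640*S),np.uint8)
    h=cv2.convexHull((( proj(c,P)+.5)*S).astype(np.float32)).astype(np.int32); cv2.fillConvexPoly(m,h,1)
    return cv2.resize(m.astype(np.float32),(640,400),interpolation=cv2.INTER_AREA)
def fit(obs,p0):
    sc=np.array([.005,.005,.003,.05])
    def cost(q):
        p=p0+q*sc; return sum(np.abs(sil(c,pose(p))-m).sum() for c,m in obs)/sum(m.sum() for c,m in obs)
    r=min((minimize(cost,q0,method="Nelder-Mead",options=dict(initial_simplex=np.vstack([q0,q0+np.eye(4)*s]))) for q0 in(np.zeros(4),np.ones(4)*.3) for s in(1,-1)),key=lambda r:r.fun)
    return p0+r.x*sc,r.fun
E
python3 - <<'E'
from h import *
np.set_printoptions(precision=4,suppress=True)
C={n:capture(n) for n in("scene","top")}
T={n:[r["pixels"] for r in trace(n,"grip_1")] for n in C}
for n in C:
    for m in T[n]: 
        rr,cc=np.nonzero(m); print(n,m.sum(),rr.mean(),cc.mean(),C[n]["img"][m].mean(0))
for name,p0 in(("L",[.573,.16,.02,0]),("R",[.58,-.182,.02,.2])):
    p0=np.array(p0); obs=[]
    for n in C:
        e=proj(C[n],p0[None,:3])[0]
        m=min(T[n],key=lambda m:np.hypot(*(np.array(np.nonzero(m)).mean(1)[::-1]-e)))
        obs.append((C[n],m.astype(float)))
    print(name,*fit(obs,p0))
for n in C:
  for r in trace(n,"pan_1")[:3]: print(n,r["p"],r["bbox"])
i=C["top"]["img"][100:230,210:400,::-1]; j=C["scene"]["img"][165:295,215:405,::-1]
cv2.imwrite("pics/crop.png",cv2.resize(np.vstack([i,j]),None,fx=2.2,fy=2.2,interpolation=cv2.INTER_CUBIC))
E
```

```text
scene 407 124.88206388206389 312.87714987714986 [204.8968  50.6855  48.1916]
scene 610 251.2016393442623 341.3639344262295 [84.5279 57.3508 42.9115]
scene 490 210.0448979591837 401.20204081632653 [227.8    129.2857  60.7286]
scene 470 162.40851063829788 316.6 [218.4426 121.2553  58.4468]
scene 461 191.70932754880695 261.28633405639914 [86.4707 58.6117 44.2017]
top 767 167.89048239895698 376.8696219035202 [96.4094 61.2464 43.5359]
top 908 288.42180616740086 247.9273127753304 [222.9108 124.0352  41.924 ]
top 830 249.9132530120482 375.17469879518075 [236.5747 127.188   41.0976]
top 1014 288.0138067061144 430.6844181459566 [212.9892  51.9014  46.2209]
top 761 193.66097240473061 253.00788436268067 [90.435  57.6307 41.0171]
top 6140 184.14201954397393 464.9224755700326 [208.0858 168.1976 118.8954]
L [ 0.5642  0.1613  0.0221 -0.0494] 0.09527716994894238
R [ 0.5834 -0.1755  0.0211  0.1041] 0.11522801302931596
scene 0.82 [230.3, 265.5, 97.5, 84.2]
scene 0.77 [163.8, 203.1, 82.6, 79.0]
top 0.78 [206.5, 56.1, 74.3, 110.9]
top 0.57 [315.4, 35.0, 71.1, 110.5]
```

View pics/crop.png

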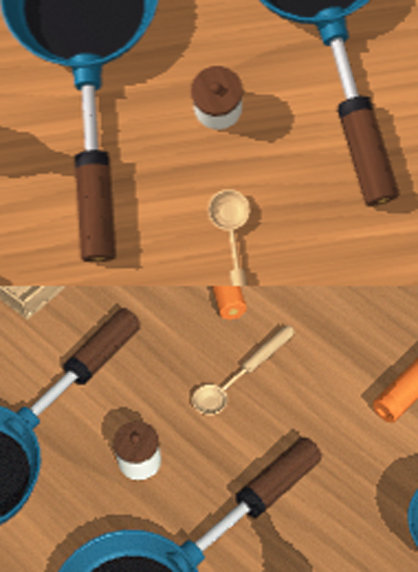

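Both grips meant are the dark ones on tangs (top view: left (193,253), right (168,377)); the orange ones at (288,248), (250,375) and the red one at (288,431) lie loose and are decoys. Now the tang axes.

```bash
python3 - <<'E'
from h import *
np.set_printoptions(precision=4,suppress=True)
C={n:capture(n) for n in("scene","top")}
for name,p in(("L",[.5642,.1613,-.0494]),("R",[.5834,-.1755,.1041])):
    d=np.array([np.cos(p[2]),np.sin(p[2])])
    for n,c in C.items():
        mid=np.r_[p[:2]+d*.105,.02]; e=proj(c,mid[None])[0]
        hsv=cv2.cvtColor(c["img"],cv2.COLOR_RGB2HSV); m=((hsv[...,1]<70)&(hsv[...,2]>110))
        rr,cc=np.mgrid[:400,:640]; m&=np.hypot(cc-e[0],rr-e[1])<28
        k,l,st,ce=cv2.connectedComponentsWithStats(m.astype(np.uint8)); 
        b=min(range(1,k),key=lambda i:np.hypot(*(ce[i]-e))-(st[i,4]>20)*50); pts=np.argwhere(l==b)
        X=np.array([atz(c,q,.02)[:2] for q in pts]); mu=X.mean(0); v=np.linalg.svd(X-mu)[2][0]; v*=np.sign(v[0])
        t=(X-mu)@v; q=[mu+v*t.min(),mu+v*t.max()]
        print(name,n,len(pts),q,"yaw",np.arctan2(v[1],v[0]))
# refine grips from colour masks
for name,p0 in(("L",[.5642,.1613,.021,-.0494]),("R",[.5834,-.1755,.021,.1041])):
    p0=np.array(p0); obs=[]
    for n,c in C.items():
        near=cv2.dilate((sil(c,pose(p0))>0).astype(np.uint8),np.ones((9,9)))>0
        hsv=cv2.cvtColor(c["img"],cv2.COLOR_RGB2HSV)
        m=near&(hsv[...,2]<112); m=cv2.morphologyEx(m.astype(np.uint8),cv2.MORPH_OPEN,np.ones((3,3)))
        im=c["img"].copy(); im[m>0]=[0,255,0]; cv2.imwrite(f"pics/m{name}{n}.png",im[:,:,::-1]); obs.append((c,m.astype(float)))
    for o in([obs,obs[:1],obs[1:]] ): print(name,*fit(o,p0))
print(read_state()["time_s"])
a=[cv2.imread(f"pics/m{k}{n}.png") for k,n in(("L","top"),("R","top"),("L","scene"),("R","scene"))]
w=[(215,150),(340,130),(300,215),(220,155)]
a=[cv2.resize(i[y:y+70,x:x+80],None,fx=4,fy=4,interpolation=0) for i,(x,y) in zip(a,w)]
cv2.imwrite("pics/masks.png",np.vstack([np.hstack(a[:2]),np.hstack(a[2:])]))
E
```

```text
L scene 156 [array([0.627 , 0.1573]), array([0.713 , 0.1522])] yaw -0.0592673063334993
L top 168 [array([0.6354, 0.159 ]), array([0.7188, 0.1544])] yaw -0.05557814331727013
R scene 126 [array([ 0.6437, -0.1728]), array([ 0.7275, -0.165 ])] yaw 0.09310532502274178
R top 161 [array([ 0.6534, -0.1685]), array([ 0.7342, -0.1617])] yaw 0.08365301211581053
L [0.565  0.1581 0.0222 0.0094] 0.44263862332695986
L [ 0.5664  0.1592  0.0228 -0.0146] 0.28704588910133844
L [ 0.5644  0.1603  0.0176 -0.0213] 0.5828154875717018
R [ 0.5829 -0.1766  0.0236  0.1077] 0.4795201484623542
R [ 0.5828 -0.1785  0.0217  0.1056] 0.15727880658436214
R [ 0.5828 -0.1761  0.0193  0.1136] 0.7821389496717724
1.5
```

View pics/masks.png

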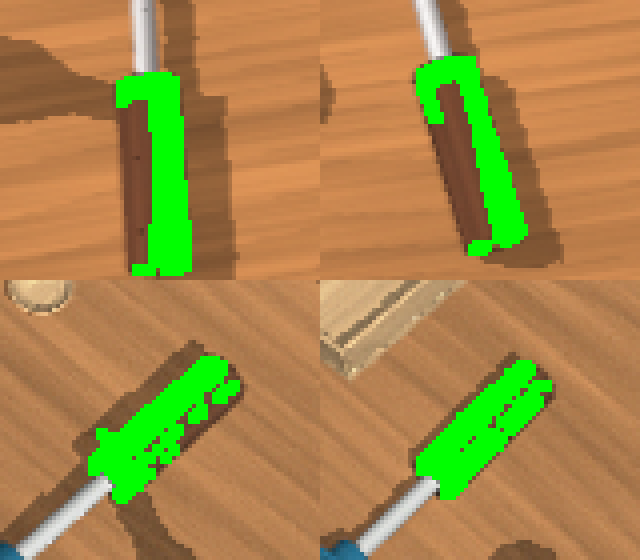

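Crop confirms it: the masks sit on the two dark grips. Left rear end ≈ (0.500, 0.165), tang yaw −0.0575; right rear end ≈ (0.518, −0.182), yaw +0.088. First the left grip: move behind it.

```bash
python3 -m jog '[{"roll":-0.124,"jaw":0},{"roll":-0.124,"jaw":0}]' && python3 -m jog '[{"tx":-2.43,"ty":-3.43,"jaw":0},{"tx":-2.43,"ty":-3.43,"jaw":0},{"tx":-2.43,"ty":-3.43,"jaw":0},{"tx":-2.43,"ty":-3.43,"jaw":0},{"tx":-2.43,"ty":-3.43,"jaw":0},{"tx":-2.43,"ty":-3.43,"jaw":0}]' && python3 -m jog '[{"tx":-2.43,"ty":-3.43,"jaw":0},{"tx":-2.43,"ty":-3.43,"jaw":0},{"tx":-2.43,"ty":-3.43,"jaw":0},{"tx":-2.43,"ty":-3.43,"jaw":0},{"tx":-2.43,"ty":-3.43,"jaw":0},{"tx":-2.43,"ty":-3.43,"jaw":0},{"jaw":0}]'; python3 -c "
from rig import *;print(read_state()['tcp_rot'])"
```

```text
[[-9.53912987e-01  3.00083342e-01  1.13913086e-05]
 [ 3.00083342e-01  9.53912987e-01  2.67370218e-05]
 [-2.84298238e-06  2.89231344e-05 -1.00000000e+00]]$[0]: bad value
```

```bash
python3 -m jog '[{"tx":0,"ty":0,"tz":0,"roll":-0.124,"jaw":0},{"tx":0,"ty":0,"tz":0,"roll":-0.124,"jaw":0}]'
```

```text
time_s: 1.7
position: [0.1875, 0.5962, 0.2415]
tcp_rot: [[-0.999, 0.052, -0.0], [0.052, 0.999, -0.0], [0.0, -0.0, -1.0]]
force: [-1.0, -0.9, -0.1]
opening: 0.895
grasp_force: 0.0
```

```bash
python3 -m jog '[{"tx":-2.43,"ty":-3.43,"tz":0,"roll":0,"jaw":0},{"tx":-2.43,"ty":-3.43,"tz":0,"roll":0,"jaw":0},{"tx":-2.43,"ty":-3.43,"tz":0,"roll":0,"jaw":0},{"tx":-2.43,"ty":-3.43,"tz":0,"roll":0,"jaw":0},{"tx":-2.43,"ty":-3.43,"tz":0,"roll":0,"jaw":0},{"tx":-2.43,"ty":-3.43,"tz":0,"roll":0,"jaw":0}]' >/dev/null && python3 -m jog '[{"tx":-2.43,"ty":-3.43,"tz":0,"roll":0,"jaw":0},{"tx":-2.43,"ty":-3.43,"tz":0,"roll":0,"jaw":0},{"tx":-2.43,"ty":-3.43,"tz":0,"roll":0,"jaw":0},{"tx":-2.43,"ty":-3.43,"tz":0,"roll":0,"jaw":0},{"tx":-2.43,"ty":-3.43,"tz":0,"roll":0,"jaw":0},{"tx":-2.43,"ty":-3.43,"tz":0,"roll":0,"jaw":0},{"tx":0,"ty":0,"tz":0,"roll":0,"jaw":0},{"tx":0,"ty":0,"tz":0,"roll":0,"jaw":0}]'; python3 -c "
from rig import *;print(read_state()['tcp_rot'][0])"
```

```text
time_s: 3.1
position: [0.4557, 0.1679, 0.2416]
tcp_rot: [[-0.998, 0.06, -0.0], [0.06, 0.998, 0.0], [0.0, 0.0, -1.0]]
force: [-1.0, 0.3, -0.3]
opening: 0.005
grasp_force: 0.0
[-9.98221278e-01  5.96172893e-02 -2.41382955e-04]
```

```bash
python3 -m jog '[{"tx":0,"ty":0,"tz":3.5,"roll":0,"jaw":0},{"tx":0,"ty":0,"tz":3.5,"roll":0,"jaw":0},{"tx":0,"ty":0,"tz":3.5,"roll":0,"jaw":0},{"tx":0,"ty":0,"tz":3.5,"roll":0,"jaw":0},{"tx":0,"ty":0,"tz":3.5,"roll":0,"jaw":0},{"tx":0,"ty":0,"tz":2.5,"roll":0,"jaw":0},{"tx":0,"ty":0,"tz":1,"roll":0,"jaw":0},{"tx":0,"ty":0,"tz":0,"roll":0,"jaw":0}]' && python3 -m jog '[{"tx":-1,"ty":0,"tz":0,"roll":0,"jaw":0},{"tx":-1,"ty":0,"tz":0,"roll":0,"jaw":0},{"tx":-0.5,"ty":0,"tz":0,"roll":0,"jaw":0},{"tx":-0.5,"ty":0,"tz":0,"roll":0,"jaw":0},{"tx":-0.5,"ty":0,"tz":0,"roll":0,"jaw":0},{"tx":-0.5,"ty":0,"tz":0,"roll":0,"jaw":0},{"tx":-0.5,"ty":0,"tz":0,"roll":0,"jaw":0},{"tx":0,"ty":0,"tz":0,"roll":0,"jaw":0}]'&& python3 -m jog '[{"tx":-0.5,"ty":0,"tz":0,"roll":0,"jaw":0},{"tx":-0.5,"ty":0,"tz":0,"roll":0,"jaw":0}]'
```

```text
time_s: 3.9
position: [0.454, 0.1695, 0.0306]
tcp_rot: [[-0.998, 0.055, -0.003], [0.055, 0.998, -0.0], [0.003, -0.0, -1.0]]
force: [0.3, 0.9, 0.0]
opening: 0.008
grasp_force: 0.0
time_s: 4.7
position: [0.5014, 0.1661, 0.0316]
tcp_rot: [[-0.998, 0.057, 0.002], [0.057, 0.998, 0.0], [-0.002, 0.0, -1.0]]
force: [0.2, 0.4, -0.1]
opening: 0.006
grasp_force: 0.0
time_s: 4.9
position: [0.5102, 0.1656, 0.0314]
tcp_rot: [[-0.998, 0.057, -0.001], [0.057, 0.998, -0.0], [0.001, -0.0, -1.0]]
force: [-0.9, 0.4, -0.9]
opening: 0.009
grasp_force: 0.3
```

```bash
for_() { :; }
python3 -m jog '[{"tx":-0.2,"ty":0,"tz":0,"roll":0,"jaw":0},{"tx":-0.2,"ty":0,"tz":0,"roll":0,"jaw":0}]' | egrep 'pos|force'
python3 -m jog '[{"tx":-0.2,"ty":0,"tz":0,"roll":0,"jaw":0},{"tx":-0.2,"ty":0,"tz":0,"roll":0,"jaw":0}]'| egrep 'pos|force'
python3 -m jog '[{"tx":-0.2,"ty":0,"tz":0,"roll":0,"jaw":0},{"tx":0,"ty":0,"tz":0,"roll":0,"jaw":0}]'| egrep 'pos|force'
```

```text
position: [0.5142, 0.1653, 0.0315]
force: [-1.0, 0.5, 0.7]
grasp_force: 0.6
position: [0.5182, 0.1651, 0.0315]
force: [-1.0, -0.3, 0.3]
grasp_force: 0.3
position: [0.5209, 0.165, 0.0316]
force: [-0.3, -0.1, -0.5]
grasp_force: 0.0
```

```bash
python3 - <<'E'
from h import *
C={n:capture(n) for n in("scene","top")}
i=C["top"]["img"][90:240,200:400,::-1]; j=C["scene"]["img"][165:315,215:415,::-1]
cv2.imwrite("pics/push1.png",cv2.resize(np.hstack([i,j]),None,fx=2,fy=2,interpolation=cv2.INTER_CUBIC))
E
```

```text
(no output)
```

View pics/push1.png

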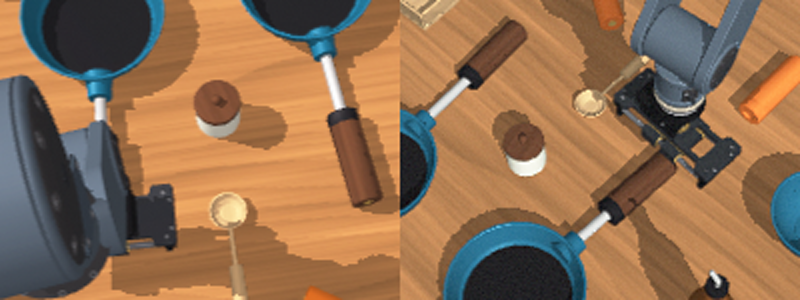

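The left grip is in contact and sliding: in the scene half its exposed tang (575–610, 215–240) is shorter than before. I'll continue gently.

```bash

python3 -m jog '[{"tx":-0.2,"ty":0,"tz":0,"roll":0,"jaw":0},{"tx":-0.2,"ty":0,"tz":0,"roll":0,"jaw":0}]' | egrep 'pos|force:'
python3 -m jog '[{"tx":-0.2,"ty":0,"tz":0,"roll":0,"jaw":0},{"tx":-0.2,"ty":0,"tz":0,"roll":0,"jaw":0}]'| egrep 'pos|force:'
```

```text
position: [0.5211, 0.1649, 0.0314]
force: [-7.4, 1.6, 4.8]
grasp_force: 3.7
position: [0.5211, 0.1647, 0.0311]
force: [-12.0, 1.1, 8.8]
grasp_force: 6.3
```

```bash

python3 -m jog '[{"tx":-0.2,"ty":0,"tz":0,"roll":0,"jaw":0},{"tx":-0.2,"ty":0,"tz":0,"roll":0,"jaw":0}]' | egrep 'pos|force:'
python3 -m jog '[{"tx":-0.2,"ty":0,"tz":0,"roll":0,"jaw":0},{"tx":-0.2,"ty":0,"tz":0,"roll":0,"jaw":0}]'| egrep 'pos|force:'
```

```text
position: [0.5212, 0.1646, 0.0308]
force: [-18.4, 2.3, 12.4]
grasp_force: 9.0
position: [0.5212, 0.1645, 0.0306]
force: [-23.5, 3.9, 15.8]
grasp_force: 11.7
```

It stops hard at x≈0.521: the left grip jams after about 30 mm of travel. I'll back off, lift, and turn for the right one.

```bash

python3 -m jog '[{"tx":2,"ty":0,"tz":0,"roll":0,"jaw":0},{"tx":3,"ty":0,"tz":0,"roll":0,"jaw":0},{"tx":2,"ty":0,"tz":-2,"roll":0,"jaw":0},{"tx":0,"ty":0,"tz":-5,"roll":-0.1455,"jaw":0},{"tx":0,"ty":0,"tz":0,"roll":0,"jaw":0}]'; python3 -c "
from rig import *;import numpy as np;s=read_state();R=np.array(s['tcp_rot']);print(np.arctan2(-R[1,0],-R[0,0]),R.T@(np.array([.473,-.186,.1])-s['position'])*100)"
```

```text
time_s: 6.9
position: [0.4695, 0.1688, 0.106]
tcp_rot: [[-0.996, -0.091, 0.011], [-0.091, 0.996, 0.001], [-0.011, 0.0, -1.0]]
force: [1.0, 0.1, 0.1]
opening: 0.004
grasp_force: 0.0
0.09133038162349495 [  2.8956188  -35.35950905   0.56073323]
```

```bash

python3 -m jog '[{"tx":0.36,"ty":-4.42,"tz":0,"roll":0,"jaw":0},{"tx":0.36,"ty":-4.42,"tz":0,"roll":0,"jaw":0},{"tx":0.36,"ty":-4.42,"tz":0,"roll":0,"jaw":0},{"tx":0.36,"ty":-4.42,"tz":0,"roll":0,"jaw":0},{"tx":0.36,"ty":-4.42,"tz":0,"roll":0,"jaw":0},{"tx":0.36,"ty":-4.42,"tz":0,"roll":0,"jaw":0},{"tx":0.36,"ty":-4.42,"tz":0,"roll":0,"jaw":0},{"tx":0.36,"ty":-4.42,"tz":0,"roll":0,"jaw":0}]' >/dev/null; python3 -m jog '[{"tx":0,"ty":0,"tz":0,"roll":0,"jaw":0},{"tx":0,"ty":0,"tz":0,"roll":0,"jaw":0}]'; python3 -c "
from rig import *;import numpy as np;s=read_state();R=np.array(s['tcp_rot']);print(np.arctan2(-R[1,0],-R[0,0]),R.T@(np.array([.473,-.186,.032])-s['position'])*100)"
```

```text
time_s: 7.9
position: [0.469, -0.188, 0.1012]
tcp_rot: [[-0.996, -0.085, 0.0], [-0.085, 0.996, -0.0], [-0.0, -0.0, -1.0]]
force: [-0.4, 0.7, 0.2]
opening: 0.009
grasp_force: 0.0
0.08520152544814483 [-0.41121587  0.16727038  6.92084701]
```

```bash

python3 -m jog '[{"tx":0,"ty":0.15,"tz":3,"roll":0,"jaw":0},{"tx":0,"ty":0,"tz":3,"roll":0,"jaw":0},{"tx":0,"ty":0,"tz":0.9,"roll":0,"jaw":0},{"tx":0,"ty":0,"tz":0,"roll":0,"jaw":0},{"tx":-1,"ty":0,"tz":0,"roll":0,"jaw":0},{"tx":-1,"ty":0,"tz":0,"roll":0,"jaw":0},{"tx":-0.8,"ty":0,"tz":0,"roll":0,"jaw":0},{"tx":0,"ty":0,"tz":0,"roll":0,"jaw":0}]' | egrep 'pos|force:|rot'
python3 -m jog '[{"tx":-0.5,"ty":0,"tz":0,"roll":0,"jaw":0},{"tx":-0.5,"ty":0,"tz":0,"roll":0,"jaw":0},{"tx":-0.5,"ty":0,"tz":0,"roll":0,"jaw":0},{"tx":-0.5,"ty":0,"tz":0,"roll":0,"jaw":0}]'| egrep 'pos|force:'
python3 -m jog '[{"tx":-0.3,"ty":0,"tz":0,"roll":0,"jaw":0},{"tx":-0.3,"ty":0,"tz":0,"roll":0,"jaw":0},{"tx":-0.3,"ty":0,"tz":0,"roll":0,"jaw":0}]'| egrep 'pos|force:'
```

```text
position: [0.4993, -0.1833, 0.0336]
tcp_rot: [[-0.996, -0.09, 0.004], [-0.09, 0.996, -0.002], [-0.004, -0.003, -1.0]]
force: [0.6, -0.9, -0.1]
grasp_force: 0.0
position: [0.5164, -0.1808, 0.0325]
force: [-0.6, -0.3, 0.5]
grasp_force: 0.6
position: [0.5256, -0.1801, 0.0325]
force: [-1.6, 0.5, 0.5]
grasp_force: 0.5
```

```bash

python3 -m jog '[{"tx":-0.2,"ty":0,"tz":0,"roll":0,"jaw":0},{"tx":-0.2,"ty":0,"tz":0,"roll":0,"jaw":0},{"tx":-0.2,"ty":0,"tz":0,"roll":0,"jaw":0}]'| egrep 'pos|force:'
python3 -m jog '[{"tx":-0.2,"ty":0,"tz":0,"roll":0,"jaw":0},{"tx":-0.2,"ty":0,"tz":0,"roll":0,"jaw":0},{"tx":-0.2,"ty":0,"tz":0,"roll":0,"jaw":0}]'| egrep 'pos|force:'
```

```text
position: [0.5316, -0.1796, 0.0325]
force: [-0.4, 0.2, -0.0]
grasp_force: 0.3
position: [0.5377, -0.1791, 0.0325]
force: [-0.6, 0.2, -0.1]
grasp_force: 0.3
```

```bash

python3 -m jog '[{"tx":-0.2,"ty":0,"tz":0,"roll":0,"jaw":0},{"tx":-0.2,"ty":0,"tz":0,"roll":0,"jaw":0},{"tx":-0.2,"ty":0,"tz":0,"roll":0,"jaw":0}]'| egrep 'pos|force:'
python3 -m jog '[{"tx":-0.2,"ty":0,"tz":0,"roll":0,"jaw":0},{"tx":-0.2,"ty":0,"tz":0,"roll":0,"jaw":0},{"tx":-0.2,"ty":0,"tz":0,"roll":0,"jaw":0}]'| egrep 'pos|force:'
```

```text
position: [0.5436, -0.1785, 0.0325]
force: [-0.6, -0.1, -0.5]
grasp_force: 0.3
position: [0.5496, -0.178, 0.0325]
force: [0.0, -0.5, -0.7]
grasp_force: 0.3
```

```bash

python3 -m jog '[{"tx":-0.3,"ty":0,"tz":0,"roll":0,"jaw":0},{"tx":-0.3,"ty":0,"tz":0,"roll":0,"jaw":0},{"tx":-0.3,"ty":0,"tz":0,"roll":0,"jaw":0}]'| egrep 'pos|force:'
python3 -m jog '[{"tx":-0.3,"ty":0,"tz":0,"roll":0,"jaw":0},{"tx":-0.3,"ty":0,"tz":0,"roll":0,"jaw":0},{"tx":-0.3,"ty":0,"tz":0,"roll":0,"jaw":0}]'| egrep 'pos|force:'
```

```text
position: [0.5587, -0.1772, 0.0326]
force: [0.2, -0.5, -0.9]
grasp_force: 0.3
position: [0.5676, -0.1764, 0.0325]
force: [-1.2, -0.3, 1.2]
grasp_force: 0.4
```

The right grip is past its jam point and sliding freely.

```bash

python3 -m jog '[{"tx":-0.3,"ty":0,"tz":0,"roll":0,"jaw":0},{"tx":-0.3,"ty":0,"tz":0,"roll":0,"jaw":0},{"tx":-0.3,"ty":0,"tz":0,"roll":0,"jaw":0}]'| egrep 'pos|force:'
python3 -m jog '[{"tx":-0.2,"ty":0,"tz":0,"roll":0,"jaw":0},{"tx":-0.2,"ty":0,"tz":0,"roll":0,"jaw":0},{"tx":-0.2,"ty":0,"tz":0,"roll":0,"jaw":0}]'| egrep 'pos|force:'
python3 -m jog '[{"tx":-0.2,"ty":0,"tz":0,"roll":0,"jaw":0},{"tx":-0.2,"ty":0,"tz":0,"roll":0,"jaw":0}]'| egrep 'pos|force:'
```

```text
position: [0.5766, -0.1756, 0.0326]
force: [-1.2, 0.8, 0.5]
grasp_force: 0.5
position: [0.5824, -0.175, 0.0326]
force: [0.2, -0.1, 0.2]
grasp_force: 0.6
position: [0.5864, -0.1747, 0.0326]
force: [-0.9, -0.5, 1.4]
grasp_force: 0.6
```

```bash

python3 -m jog '[{"tx":-0.2,"ty":0,"tz":0,"roll":0,"jaw":0},{"tx":-0.2,"ty":0,"tz":0,"roll":0,"jaw":0}]'| egrep 'pos|force:'
python3 -m jog '[{"tx":-0.2,"ty":0,"tz":0,"roll":0,"jaw":0},{"tx":0,"ty":0,"tz":0,"roll":0,"jaw":0}]'| egrep 'pos|force:'
```

```text
position: [0.5903, -0.1744, 0.0326]
force: [-5.6, -1.5, 3.1]
grasp_force: 3.5
position: [0.5903, -0.1742, 0.0325]
force: [-5.3, -1.9, 3.3]
grasp_force: 3.0
```

```bash

python3 -m jog '[{"tx":-0.2,"ty":0,"tz":0,"roll":0,"jaw":0},{"tx":-0.2,"ty":0,"tz":0,"roll":0,"jaw":0}]'| egrep 'pos|force:'
python3 -m jog '[{"tx":1,"ty":0,"tz":0,"roll":0,"jaw":0},{"tx":2,"ty":0,"tz":0,"roll":0,"jaw":0},{"tx":2,"ty":0,"tz":-3,"roll":0,"jaw":0},{"tx":0,"ty":0,"tz":-4.5,"roll":0,"jaw":0},{"tx":3,"ty":0,"tz":-4,"roll":0.1455,"jaw":0},{"tx":2,"ty":0,"tz":0,"roll":0,"jaw":0}]'
python3 - <<'E'
from h import *
np.set_printoptions(precision=4,suppress=True)
C={n:capture(n) for n in("scene","top")}
T={n:[r["pixels"] for r in trace(n,"grip_1")] for n in C}
for name,p0 in(("L",[.594,.16,.021,-.055]),("R",[.664,-.169,.021,.09])):
    p0=np.array(p0); obs=[]
    for n in C:
        e=proj(C[n],p0[None,:3])[0]
        m=min(T[n],key=lambda m:np.hypot(*(np.array(np.nonzero(m)).mean(1)[::-1]-e)))
        print(n,e,np.array(np.nonzero(m)).mean(1)[::-1],m.sum()); obs.append((C[n],m.astype(float)))
    print(name,*fit(obs,p0))
i=C["top"]["img"][90:240,200:400,::-1]; j=C["scene"]["img"][165:315,215:415,::-1]
cv2.imwrite("pics/push2.png",cv2.resize(np.hstack([i,j]),None,fx=2,fy=2,interpolation=cv2.INTER_CUBIC))
for n in C:
    for r in trace(n,"tray")[:2]: print(n,r["p"],r["bbox"]); 
c=C["top"]
m=trace("top","tray")[0]["pixels"].astype(np.uint8); k=cv2.findContours(m,0,1)[0]; k=max(k,key=cv2.contourArea); b=cv2.boxPoints(cv2.minAreaRect(k)); print([atz(c,q[::-1],.04)[:2] for q in b])
E
```

```text
position: [0.5904, -0.174, 0.0324]
force: [-16.9, -7.1, 10.9]
grasp_force: 8.7
time_s: 13.2
position: [0.4995, -0.1819, 0.1525]
tcp_rot: [[-0.998, 0.059, 0.011], [0.059, 0.998, -0.006], [-0.011, -0.006, -1.0]]
force: [1.0, -1.0, -0.3]
opening: 0.007
grasp_force: 0.0
scene [334.7075 257.5714] [333.5753 258.2927] 591
top [252.4379 182.5282] [365.2812 118.3229] 96
L [ 0.5987  0.1578  0.0179 -0.0685] 1.420032751091703
scene [244.0016 208.7076] [243.012  208.8363] 501
top [369.3117 140.276 ] [365.2812 118.3229] 96
R [ 0.6684 -0.1694  0.0238  0.1023] 1.2903056951423786
scene 0.79 [192.0, 109.0, 73.0, 70.0]
scene 0.51 [224.8, 192.0, 35.7, 35.6]
top 0.72 [462.8, 134.8, 31.9, 47.7]
[array([ 0.6229, -0.3983]), array([ 0.6328, -0.4785]), array([ 0.5054, -0.4798]), array([ 0.4962, -0.4017])]
```

View pics/push2.png

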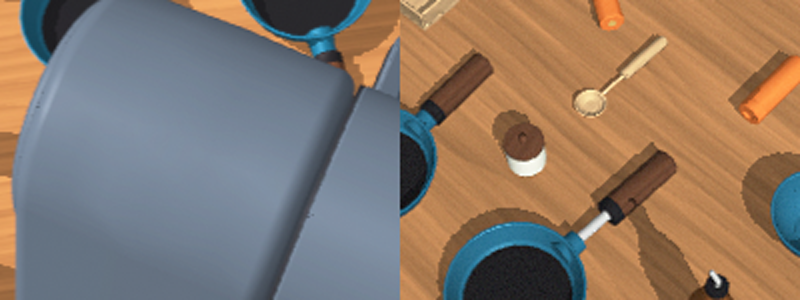

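The scene half shows the right grip's ferrule against its collar (≈(430,112)). The left one stands short, with tang showing at (575–610, 215–240). Now I'll go above the left grip and open the jaws.

```bash
python3 - <<'E'
from h import *
np.set_printoptions(precision=4,suppress=True)
s=read_state();R=np.array(s['tcp_rot']);print(np.arctan2(-R[1,0],-R[0,0]),R.T@(np.array([.595,.1601,.13])-s['position'])*100)
c=capture("top"); q=np.array([atz(c,p,.04)[:2] for p in[(148,424),(135,488),(216,512),(234,446)]]); print(q,q.mean(0),[np.linalg.norm(q[i]-q[i-1]) for i in range(4)])
c=capture("scene"); q=np.array([atz(c,p,.04)[:2] for p in[(150,192),(112,237),(130,273),(172,230)]]); print(q,q.mean(0),[np.linalg.norm(q[i]-q[i-1]) for i in range(4)])
E
```

```text
-0.056426459703672605 [-7.8021 34.4999  1.6877]
[[ 0.613  -0.3055]
 [ 0.6226 -0.4819]
 [ 0.3983 -0.4887]
 [ 0.3785 -0.3125]] [ 0.5031 -0.3972] [np.float64(0.23468000872016284), np.float64(0.1766596543871558), np.float64(0.22447188614951558), np.float64(0.17729999221885745)]
[[ 0.633  -0.4678]
 [ 0.4101 -0.4881]
 [ 0.3809 -0.3288]
 [ 0.6056 -0.3001]] [ 0.5074 -0.3962] [np.float64(0.16992405724022722), np.float64(0.22383244942254304), np.float64(0.16190137900726875), np.float64(0.2265620162936102)]
```

```bash

python3 -m jog '[{"tx":-0.98,"ty":4.31,"tz":0,"roll":0,"jaw":1},{"tx":-0.98,"ty":4.31,"tz":0,"roll":0,"jaw":1},{"tx":-0.98,"ty":4.31,"tz":0,"roll":0,"jaw":1},{"tx":-0.98,"ty":4.31,"tz":0,"roll":0,"jaw":1},{"tx":-0.98,"ty":4.31,"tz":0,"roll":0,"jaw":1},{"tx":-0.98,"ty":4.31,"tz":0,"roll":0,"jaw":1},{"tx":-0.98,"ty":4.31,"tz":0,"roll":0,"jaw":1},{"tx":-0.98,"ty":4.31,"tz":0,"roll":0,"jaw":1}]' >/dev/null
python3 -m jog '[{"tx":0,"ty":0,"tz":0,"roll":0,"jaw":1},{"tx":0,"ty":0,"tz":0,"roll":0,"jaw":1}]'; python3 -c "
from rig import *;import numpy as np;s=read_state();R=np.array(s['tcp_rot']);print(np.arctan2(-R[1,0],-R[0,0]),R.T@(np.array([.595,.1601,.024])-s['position'])*100)"
```

```text
time_s: 14.65
position: [0.5943, 0.1613, 0.1466]
tcp_rot: [[-0.999, 0.054, -0.001], [0.054, 0.999, -0.0], [0.001, -0.001, -1.0]]
force: [0.0, -0.2, 0.5]
opening: 0.831
grasp_force: 0.0
-0.05373468105608744 [-0.08732346 -0.10775358 12.26409139]
```

```bash

python3 -m jog '[{"tx":-0.1,"ty":-0.1,"tz":2,"roll":0,"jaw":1},{"tx":0,"ty":0,"tz":2.5,"roll":0,"jaw":1},{"tx":0,"ty":0,"tz":2.5,"roll":0,"jaw":1},{"tx":0,"ty":0,"tz":2.5,"roll":0,"jaw":1},{"tx":0,"ty":0,"tz":1.5,"roll":0,"jaw":1},{"tx":0,"ty":0,"tz":1.2,"roll":0,"jaw":1},{"tx":0,"ty":0,"tz":0,"roll":0,"jaw":1}]' 
python3 -m jog '[{"tx":0,"ty":0,"tz":0,"roll":0,"jaw":0.4},{"tx":0,"ty":0,"tz":0,"roll":0,"jaw":0.3},{"tx":0,"ty":0,"tz":0,"roll":0,"jaw":0.3},{"tx":0,"ty":0,"tz":0,"roll":0,"jaw":0.3},{"tx":0,"ty":0,"tz":0,"roll":0,"jaw":0.3},{"tx":0,"ty":0,"tz":0,"roll":0,"jaw":0.3},{"tx":0,"ty":0,"tz":0,"roll":0,"jaw":0.3}]'
```

```text
time_s: 15.35
position: [0.5944, 0.1581, 0.024]
tcp_rot: [[-0.998, 0.058, -0.003], [0.058, 0.998, -0.0], [0.003, -0.001, -1.0]]
force: [-0.4, 0.5, -0.5]
opening: 1.0
grasp_force: 0.0
time_s: 16.05
position: [0.5954, 0.1593, 0.0257]
tcp_rot: [[-0.998, 0.057, 0.0], [0.057, 0.998, 0.001], [-0.0, 0.001, -1.0]]
force: [-0.1, 0.9, 2.4]
opening: 0.456
grasp_force: 30.0
```

Gripped (39.7 mm across). Now pull it off along the tang.

```bash

python3 -m jog '[{"tx":0.5,"ty":0,"tz":0,"roll":0,"jaw":0.3},{"tx":0.5,"ty":0,"tz":0,"roll":0,"jaw":0.3},{"tx":1,"ty":0,"tz":0,"roll":0,"jaw":0.3}]' | egrep 'pos|force|open'
python3 -m jog '[{"tx":1,"ty":0,"tz":0,"roll":0,"jaw":0.3},{"tx":1,"ty":0,"tz":0,"roll":0,"jaw":0.3},{"tx":1,"ty":0,"tz":0,"roll":0,"jaw":0.3},{"tx":1,"ty":0,"tz":0,"roll":0,"jaw":0.3},{"tx":1,"ty":0,"tz":0,"roll":0,"jaw":0.3},{"tx":1,"ty":0,"tz":0,"roll":0,"jaw":0.3},{"tx":0.5,"ty":0,"tz":0,"roll":0,"jaw":0.3},{"tx":0,"ty":0,"tz":0,"roll":0,"jaw":0.3}]' | egrep 'pos|force|open'
python3 -m jog '[{"tx":0,"ty":0,"tz":-1,"roll":0,"jaw":0.3},{"tx":0,"ty":0,"tz":-1,"roll":0,"jaw":0.3}]'| egrep 'pos|force|open'
```

```text
position: [0.5763, 0.1603, 0.0258]
force: [1.6, 2.6, -0.6]
opening: 0.459
grasp_force: 30.0
position: [0.5087, 0.1636, 0.0257]
force: [-1.9, -1.2, 5.4]
opening: 0.458
grasp_force: 30.0
position: [0.5098, 0.1636, 0.0455]
force: [-0.1, -0.1, -1.8]
opening: 0.458
grasp_force: 30.0
```

```bash

python3 -m jog '[{"tx":0,"ty":0,"tz":-3,"roll":-0.06,"jaw":0.3},{"tx":0,"ty":0,"tz":-4,"roll":-0.057,"jaw":0.3},{"tx":0,"ty":0,"tz":-3,"roll":0,"jaw":0.3},{"tx":0,"ty":0,"tz":0,"roll":0,"jaw":0.3}]'; python3 - <<'E'
from h import *
s=read_state();R=np.array(s['tcp_rot']);print(np.arctan2(-R[1,0],-R[0,0]),R.T@(np.array([.505,-.396,.14])-s['position'])*100)
c=capture("scene"); cv2.imwrite("pics/held.png",cv2.resize(c["img"][100:320,180:460,::-1],None,fx=2,fy=2))
E
```

```text
time_s: 17.75
position: [0.5135, 0.1641, 0.1501]
tcp_rot: [[-0.998, -0.06, 0.009], [-0.06, 0.998, 0.001], [-0.009, 0.0, -1.0]]
force: [0.6, 0.2, -1.0]
opening: 0.456
grasp_force: 30.0
0.06034706283118911 [  4.23089787 -55.8603283    0.94561189]
```

View pics/held.png

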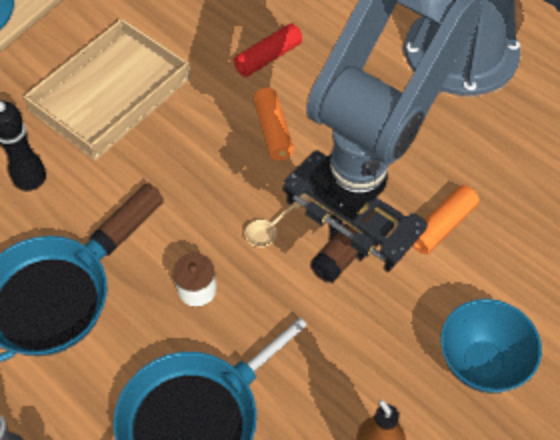

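The picture shows the left tang bare (275,345), the grip held (335,260) and the right grip home. Now over to the tray.

```bash

python3 -m jog '[{"tx":0.3,"ty":-2,"tz":0,"roll":0,"jaw":0.3},{"tx":0.3,"ty":-4,"tz":0,"roll":0,"jaw":0.3},{"tx":0.3,"ty":-4,"tz":0,"roll":0,"jaw":0.3},{"tx":0.3,"ty":-4,"tz":0,"roll":0,"jaw":0.3},{"tx":0.3,"ty":-4,"tz":0,"roll":0,"jaw":0.3},{"tx":0.3,"ty":-4,"tz":0,"roll":0,"jaw":0.3},{"tx":0.3,"ty":-4,"tz":0,"roll":0,"jaw":0.3},{"tx":0.3,"ty":-4,"tz":0,"roll":0,"jaw":0.3}]' >/dev/null
python3 -m jog '[{"tx":0.3,"ty":-4,"tz":0,"roll":0,"jaw":0.3},{"tx":0.3,"ty":-4,"tz":0,"roll":0,"jaw":0.3},{"tx":0.3,"ty":-4,"tz":0,"roll":0,"jaw":0.3},{"tx":0.3,"ty":-4,"tz":0,"roll":0,"jaw":0.3},{"tx":0.3,"ty":-4,"tz":0,"roll":0,"jaw":0.3},{"tx":0.3,"ty":-4,"tz":0,"roll":0,"jaw":0.3},{"tx":0.3,"ty":-4,"tz":0,"roll":0,"jaw":0.3},{"tx":0.3,"ty":-1.9,"tz":0,"roll":0,"jaw":0.3}]' >/dev/null
python3 -m jog '[{"tx":0,"ty":0,"tz":0,"roll":0,"jaw":0.3},{"tx":0,"ty":0,"tz":0,"roll":0,"jaw":0.3}]'; python3 -c "
from rig import *;import numpy as np;s=read_state();R=np.array(s['tcp_rot']);print(np.arctan2(-R[1,0],-R[0,0]),R.T@(np.array([.505,-.396,.032])-s['position'])*100)"
```

```text
time_s: 19.6
position: [0.4975, -0.4357, 0.1436]
tcp_rot: [[-0.998, -0.059, -0.003], [-0.059, 0.998, 0.004], [0.002, 0.004, -1.0]]
force: [0.1, 0.0, -2.4]
opening: 0.456
grasp_force: 30.0
0.0591288487762265 [-1.00990694  3.87591575 11.17164126]
```

```bash

python3 -m jog '[{"tx":-0.5,"ty":1.9,"tz":0,"roll":0,"jaw":0.3},{"tx":-0.5,"ty":2,"tz":0,"roll":0,"jaw":0.3},{"tx":0,"ty":0,"tz":2,"roll":0,"jaw":0.3},{"tx":0,"ty":0,"tz":3,"roll":0,"jaw":0.3},{"tx":0,"ty":0,"tz":2,"roll":0,"jaw":0.3},{"tx":0,"ty":0,"tz":1.5,"roll":0,"jaw":0.3},{"tx":0,"ty":0,"tz":1,"roll":0,"jaw":0.3},{"tx":0,"ty":0,"tz":0,"roll":0,"jaw":0.3}]'
python3 -m jog '[{"tx":0,"ty":0,"tz":0.5,"roll":0,"jaw":0.3},{"tx":0,"ty":0,"tz":0.5,"roll":0,"jaw":0.3},{"tx":0,"ty":0,"tz":0.4,"roll":0,"jaw":0.3},{"tx":0,"ty":0,"tz":0,"roll":0,"jaw":0.3}]'
```

```text
time_s: 20.4
position: [0.5061, -0.3957, 0.0495]
tcp_rot: [[-0.998, -0.061, -0.002], [-0.061, 0.998, 0.002], [0.002, 0.002, -1.0]]
force: [-0.5, 0.3, -0.9]
opening: 0.46
grasp_force: 30.0
time_s: 20.8
position: [0.5061, -0.3975, 0.0363]
tcp_rot: [[-0.998, -0.06, -0.0], [-0.06, 0.998, 0.0], [0.0, 0.0, -1.0]]
force: [0.3, -0.3, -2.0]
opening: 0.458
grasp_force: 30.0
```

```bash

python3 -m jog '[{"tx":0,"ty":0,"tz":0.2,"roll":0,"jaw":0.3},{"tx":0,"ty":0,"tz":0.2,"roll":0,"jaw":0.3},{"tx":0,"ty":0,"tz":0,"roll":0,"jaw":0.3}]'|egrep 'pos|force'
python3 -m jog '[{"tx":0,"ty":0,"tz":0,"roll":0,"jaw":0.7},{"tx":0,"ty":0,"tz":0,"roll":0,"jaw":0.8},{"tx":0,"ty":0,"tz":0,"roll":0,"jaw":0.8},{"tx":0,"ty":0,"tz":0,"roll":0,"jaw":0.8},{"tx":0,"ty":0,"tz":0,"roll":0,"jaw":0.8}]'
python3 -m jog '[{"tx":0,"ty":0,"tz":-1,"roll":0,"jaw":0.8},{"tx":0,"ty":0,"tz":-3,"roll":0,"jaw":0.8},{"tx":0,"ty":0,"tz":-4,"roll":0,"jaw":0.8},{"tx":0,"ty":0,"tz":-4,"roll":0,"jaw":0.8},{"tx":4,"ty":0,"tz":-4,"roll":0,"jaw":0.8},{"tx":4,"ty":0,"tz":-3,"roll":0,"jaw":0.8},{"tx":0,"ty":0,"tz":0,"roll":0,"jaw":0.8},{"tx":0,"ty":0,"tz":0,"roll":0,"jaw":0.8}]'
python3 - <<'E'
from h import *
C={n:capture(n) for n in("scene","top")}
i=C["top"]["img"][30:270,180:520,::-1]; j=C["scene"]["img"][90:330,150:490,::-1]
cv2.imwrite("pics/end.png",cv2.resize(np.vstack([i,j]),None,fx=1.2,fy=1.2,interpolation=cv2.INTER_CUBIC))
E
```

```text
position: [0.5062, -0.3975, 0.0323]
force: [-0.4, -0.0, -1.5]
grasp_force: 30.0
time_s: 21.6
position: [0.5064, -0.3976, 0.0327]
tcp_rot: [[-0.998, -0.06, 0.0], [-0.06, 0.998, -0.0], [-0.0, -0.0, -1.0]]
force: [-0.5, 0.2, -0.1]
opening: 0.775
grasp_force: 0.0
time_s: 22.4
position: [0.4309, -0.4026, 0.2196]
tcp_rot: [[-0.998, -0.059, 0.002], [-0.059, 0.998, -0.002], [-0.002, -0.002, -1.0]]
force: [-0.7, 0.9, 0.2]
opening: 0.798
grasp_force: 0.0
```

View pics/end.png

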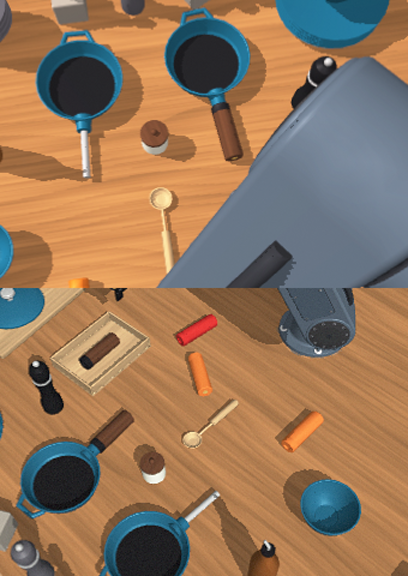

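The picture shows the jammed grip lying in the tray (100,350), the other grip home (115,428), the left tang bare (205,507) and the bystanders unmoved.

```bash
python3 -c "
from rig import *;print(hand_in())"
```

```text
the job is handed in; nothing more can be done
None
```

The job is handed in: the right pan's grip went fully home against its collar and stays there, and the left pan's grip jammed, so I pulled it off and laid it in the tray; both tries stopped below about 30 N, and it took about 22.5 s.

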